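# Load a colour bar and run the loading board out to the gauge

### The arm

A 6-joint arm with a two-finger parallel gripper is mounted at the origin on a cart in front of the work surface, level with it; the furniture and walls round the work are solid. World frame = base frame: x ahead of the robot, y to its left, z up, the work surface at z = 0. Lengths are in m, angles in rad, forces in N, time in s.
With the tool pointing down it reaches from about 0.3 to 0.75 m from the base axis. Payload 8.5 kg.
Tool frame: the origin (TCP) lies at the very end of the fingers, on their centre line; the grasp point (between the pads) lies 19 mm behind it; z points along the fingers, x is the direction in which the jaws open and shut, and the axes are right-handed (so a half turn about z gives the same grasp; the last joint's range is limited). The gripper opens to 85 mm and grips with 20 to 120 N. Pads are 22 mm wide; open, the fingers measure 114 mm over their backs; the gripper's body (76 mm by 85 mm) begins 54 mm behind the grasp point. The pads swing forward as they close: fully open they stand 13 mm farther back than shut.
Start: joints at [1.075, 0.381, 1.297, -0, 1.464, -0.215], TCP at [0.152, 0.528, 0.231] pointing down, gripper open.
Joint ranges: [-3.11, 3.11], [-0.89, 2.33], [0.22, 2.48], [-1.42, 4.56], [0.17, 2.85], [-2.88, 2.88]. Speed limits (rad/s): [2.39, 2.39, 3.14, 3.14, 3.14, 3.14].

### API

Orientations are given as a unit quaternion [w, x, y, z].
In Python, from rig import r gives the robot as it stands. The module is installed in compiled form; this text tells all that it offers. Calls block until the motion is done:
- r.reach(position, orientation): joint-space move of the TCP to a pose.
- r.line_to(position, velocity=0.15, frame=None, threshold=None): straight line of the TCP; frame=None keeps the orientation; velocity is the mean speed in m/s. With threshold (N) it stops when the force on the tool has changed by that much, and returns True; else False.
- r.set_joints(angles): joint-space move.
- r.command_gripper(opening): opening from 0.0 (shut) to 1.0 (fully open); the grip force is fixed at half the most; returns when the fingers have stopped.
- r.dwell(seconds).
- r.inverse_kinematics(position, orientation): joint angles nearest the present ones, or None.
- r.snapshot(name): name is "scene" or "top"; returns a dict with "pixels" (480x640x3 uint8, blue, green, red), "range_z" (480x640 float32, m along the optical axis (not along the pixel's ray), 0 where there is no reading), "vfov" (degrees; the focal length in pixels is half the picture's height over the tangent of half this angle, whatever the lens; pixels are square), "cx", "cy" (the principal point, pixels), "eye" and "rotation" of the camera in the world. Camera axes: x right, y up, looking along -z (the intrinsics and any distortion apply to the point x, -y, -z); pixel columns grow to the right and rows downward; lengths in m; the calibration is good to about 2 mm. A picture is of the moment at which its call begins.
A pose or a line that the arm cannot do raises r.IKError and nothing moves.
- r.finish_job(): hands the job in, once; it reports no verdict.
Readings, each from a call of its own:
- r.current_clock(): time.
- r.current_joint_positions(): joint angles.
- r.current_qd(): joint speeds.
- r.current_effort(): joint torques, N m.
- r.current_ee_pos(): TCP position.
- r.current_orientation(): TCP orientation.
- r.current_ft_force(): force on the tool from outside, world axes, zero at the start.
- r.current_ft_torque(): the same for the moment, N m.
- r.current_width(): opening from 0.0 (shut) to 1.0 (fully open).
Only numpy, scipy, OpenCV 4.12 (cv2) and the standard library are available. Lean on these libraries where they do the work, as an engineer would, in place of code of your own. Each camera call takes 0.05 s, during which the arm holds its last target.

### The job

Pick the purple glass colour bar out of the tray and lay it in the two steel saddles of the loading board, lengthways, and let go of it. Then take hold of the board (it has a dark wooden handle) and slide it straight out over the edge of its stand, flat on the stand and without letting it tip, until its outer end is level with the red pointer of the gauge; finish still holding the board there, because it would tip off if released. Leave the other things in the tray.

Things in the scene. Friction and masses are not known exactly. Their poses are not given: they have to be found in the camera images.
- purple_bar_center (a point): Centre of the purple colour bar: a solid glass rod, loose, 25 mm diameter, 100 mm long, about 0.12 kg. Its long axis is the y axis of this point (either way round). It lies in the tray, its centre 17.5 mm above the table.
- tray: Open green tray, fixed, 240 (x) x 210 (y) x 34 mm high, walls and floor 5 mm; origin at the centre of its underside. At the start the three larger parts lie side by side, about 70 mm apart along the tray's x, in any order, each roughly along the tray's y (within about 0.25 rad).
- white_bar_center (a point): Centre of the white colour bar, loose in the tray, 20 mm diameter, 110 mm long, axis along y: not wanted, leave it in the tray.
- wax_center (a point): Centre of the yellow wax block, loose in the tray, 43 x 64 x 26 mm: leave it in the tray.
- matchbox_center (a point): Centre of the matchbox, loose in the tray, 36 x 53 x 15 mm: leave it in the tray.
- stand: Low stand with a blue top, fixed, 100 (x) x 120 (y) mm, top 50 mm above the table; origin at the centre of its underside. Its y axis points outward, the way the board is to slide (roughly to the robot's left). The board is free on it: there are no guides.
- stand_edge (a point): Middle of the stand's outer (+y) top edge; axes as the stand's.
- board: Loading board, loose on the stand, pale wood, 60 (x) x 240 (y) x 12 mm thick, about 0.3 kg; origin at the centre of its underside, y along it toward the outer end. Carries the handle near its tail (-y) and two pairs of steel cheeks (saddles) near its outer end (+y). With the bar in it, it balances about 0.11 m from its outer end, and tips off the stand if it overhangs farther and is not held.
- board_end (a point): Middle of the top edge of the board's outer end (board y = +120 mm); axes as the board's.
- board_handle (a point): Centre of the board's handle: an upright dark wooden batten, 18 (x) x 50 (y) mm, 30 mm high above the board's top (its top is 92 mm above the table); 90 mm behind the board's middle, so 210 mm behind the outer end. Axes as the board's.
- cradle (a point): Where the centre of the bar comes to rest in the saddles: 34.7 mm above the board's underside (84.7 mm above the table), 62 mm behind the outer end; the bar lies along the board's y. The saddles are two pairs of cheeks 12 mm long, 35 mm before and behind this point, 14 mm high above the board, with a gap of 18 mm between the cheeks of a pair, 40 mm over their outsides; between the pairs 58 mm of board are bare, so that fingers can reach down there.
- pointer (a point): Tip of the gauge's red pointer: a flat bar 5 mm wide along y and level with the board (58.5 mm above the table), on a fixed post 100 mm high with a red ball on top that stands beyond the stand on its +x side. The tip points to the board and stays about 8 to 16 mm clear of its long side; the axes are those of the stand. The board's outer end is to be level with it along y, giving an overhang of 135 to 160 mm.
Mind the look-alikes: they are no part of the job. What is shaped like the part that bears purple_bar_center but turquoise is not meant.

How it is judged:
By the outcome, as a careful person would: the job done as asked, in the order asked, and still so for the second after the job is handed in, while the arm keeps its last pose, push and grip.
It also fails if it takes over 48 s, if anything falls off the work surface, if the arm or the gripper's body presses on something with over 40 N, if the wrist force passes 120 N, or if a joint passes its speed limit or range.

## Working session

There is one attempt and no reset: what is moved stays moved. The work goes in short steps, each a Python script; the robot and the scene stay as the last script left them, time stands still between calls to the robot, and variables do not carry over. Pictures are saved under pics/ and viewed, and the job is handed in when it is done.

```bash
mkdir -p pics; ls
python3 - <<'E'
from rig import r
import cv2,numpy as np
print(r.current_clock())
for n in("scene","top"):
    s=r.snapshot(n)
    cv2.imwrite(f"pics/{n}0.png",s["pixels"]); np.savez(f"{n}0.npz",**s)
    print(n,{k:(v if k not in("pixels","range_z") else v.shape) for k,v in s.items()})
print(r.current_clock(),r.current_ee_pos(),r.current_orientation(),r.current_width())
E
```

```text
pics
0.0
scene {'pixels': (480, 640, 3), 'range_z': (480, 640), 'vfov': 45.42384892290339, 'cx': 315.79378741957964, 'cy': 231.70067948156043, 'eye': array([ 0.91528679, -0.12546181,  0.96187243]), 'rotation': array([0.89650123, 0.2160631 , 0.09603009, 0.37467387])}
top {'pixels': (480, 640, 3), 'range_z': (480, 640), 'vfov': 47.927478022987906, 'cx': 318.36860380096635, 'cy': 235.2318365880476, 'eye': array([0.40551204, 0.20023424, 1.17919116]), 'rotation': array([-0.6981182 , -0.05456987,  0.06124759,  0.71126777])}
0.1 [0.15227175 0.52823105 0.23080282] [ 2.50877169e-04  7.99097293e-01  6.01201392e-01 -5.82796942e-04] 0.998855037542045
```

View pics/scene0.png

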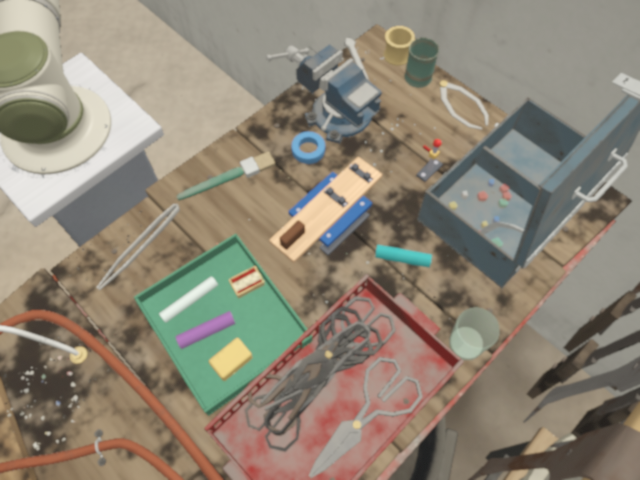

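View pics/top0.png

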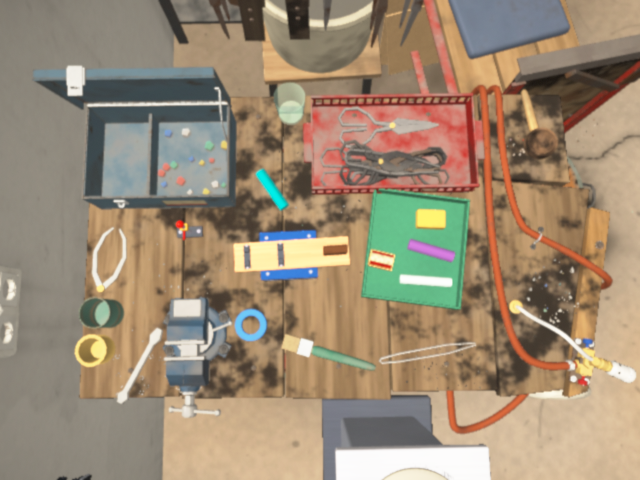

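```bash
cat > h.py <<'E'
import numpy as np,cv2
from scipy.spatial.transform import Rotation as R
def load(n): return dict(np.load(n,allow_pickle=True))
def cam(s):
    q=np.array(s["rotation"]); Rm=R.from_quat([q[1],q[2],q[3],q[0]]).as_matrix()
    return np.array(s["eye"]),Rm,240/np.tan(np.radians(float(s["vfov"]))/2),float(s["cx"]),float(s["cy"])
def proj(s,P):
    e,Rm,f,cx,cy=cam(s); p=(np.atleast_2d(P)-e)@Rm; z=-p[:,2]
    return np.c_[cx+f*p[:,0]/z, cy-f*p[:,1]/z, z]
def ray(s,u,v):
    e,Rm,f,cx,cy=cam(s); return e,Rm@np.array([(u-cx)/f,-(v-cy)/f,-1])
def atz(s,u,v,z):
    e,d=ray(s,u,v); return e+d*(z-e[2])/d[2]
def bydepth(s,u,v):
    e,d=ray(s,u,v); return e+d*float(s["range_z"][int(round(v)),int(round(u))])
def tri(s1,p1,s2,p2):
    e1,d1=ray(s1,*p1);e2,d2=ray(s2,*p2)
    t=np.linalg.lstsq(np.c_[d1,-d2],e2-e1,rcond=None)[0]
    a=e1+d1*t[0];b=e2+d2*t[1]; return (a+b)/2,np.linalg.norm(a-b)
E
python3 - <<'E'
from h import *
S=load("scene0.npz");T=load("top0.npz")
np.set_printoptions(precision=4,suppress=True)
for P in [[0,0,0],[.152,.528,.231],[0.4,0,0],[0.4,0.4,0]]:
    print(P,proj(S,P),proj(T,P))
for p in [(230,300),(180,330),(300,218),(400,255)]: print('S',bydepth(S,*p))
for p in [(415,275),(432,250),(291,240),(268,187),(400,330),(180,325)]: print('T',bydepth(T,*p))
for n in 'scene','top':
    s=load(n+"0.npz"); z=s['range_z']; print(z.min(),z.max(),(z==0).mean())
E
```

```text
[0, 0, 0] [[ 56.7134 129.62     1.1997]] [[415.9724 524.5455   1.0994]]
[0.152, 0.528, 0.231] [[284.1404 -54.5878   1.1103]] [[118.0955 484.2978   0.8905]]
[0.4, 0, 0] [[175.0124 252.4315   1.0661]] [[406.9228 325.3953   1.1646]]
[0.4, 0.4, 0] [[327.1342 129.832    1.1922]] [[221.1393 329.0412   1.1602]]
S [0.5466 0.0105 0.0081]
S [ 0.5265 -0.0866  0.0053]
S [0.5376 0.193  0.063 ]
S [0.7032 0.2818 0.0247]
T [ 0.5084 -0.0226  0.0007]
T [ 0.5594 -0.057   0.0269]
T [0.5813 0.2454 0.0614]
T [0.7068 0.2964 0.0211]
T [ 0.3905  0.0153 -0.0005]
T [0.4098 0.4605 0.114 ]
0.0 2.4627666 0.003951822916666667
0.0 2.1348166 0.004026692708333333
```

Run:
```python
from h import *
S=load("scene0.npz");T=load("top0.npz")
def crop(s,x0,y0,w,h,k,n):
    c=s["pixels"][y0:y0+h,x0:x0+w]; c=cv2.resize(c,None,fx=k,fy=k,interpolation=cv2.INTER_CUBIC)
    for i in range(0,w,10):
        cv2.line(c,(i*k,0),(i*k,6 if i%50 else 14),(255,255,255),1)
        if (x0+i)%20==0: cv2.putText(c,str(x0+i),(i*k,24),0,.4,(255,255,255),1)
    for i in range(0,h,10):
        cv2.line(c,(0,i*k),(6,i*k),(255,255,255),1)
        if (y0+i)%20==0: cv2.putText(c,str(y0+i),(8,i*k+4),0,.4,(255,255,255),1)
    cv2.imwrite("pics/"+n,c)
crop(T,170,210,190,80,4,"t_board.png")
crop(S,260,130,200,150,4,"s_board.png")
crop(T,355,180,120,130,4,"t_tray.png")
crop(S,130,235,180,140,4,"s_tray.png")
```

```text
(no output)
```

View pics/t_board.png

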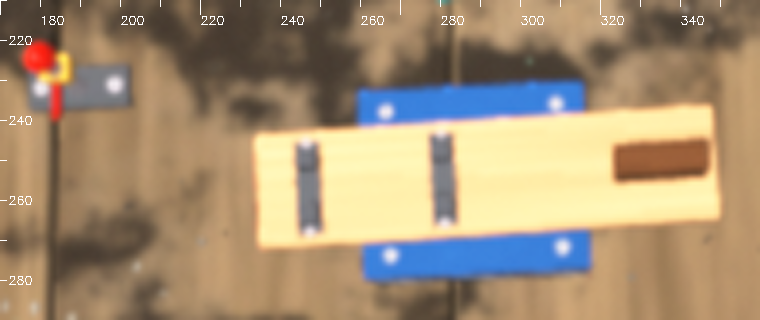

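View pics/s_board.png

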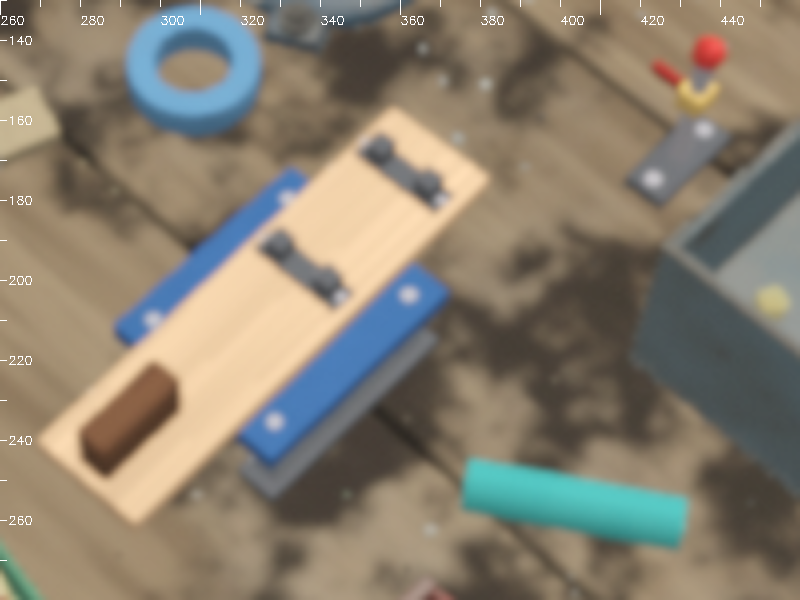

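View pics/t_tray.png

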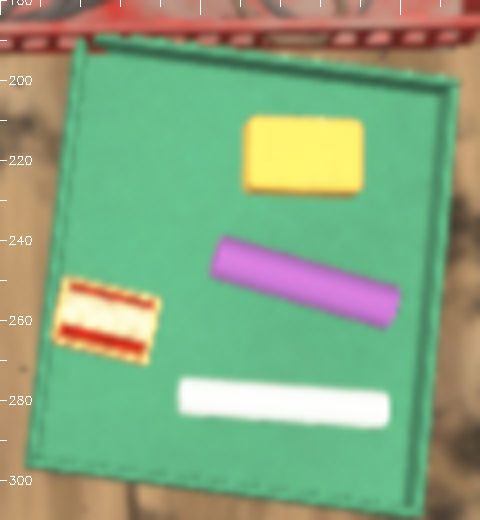

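View pics/s_tray.png

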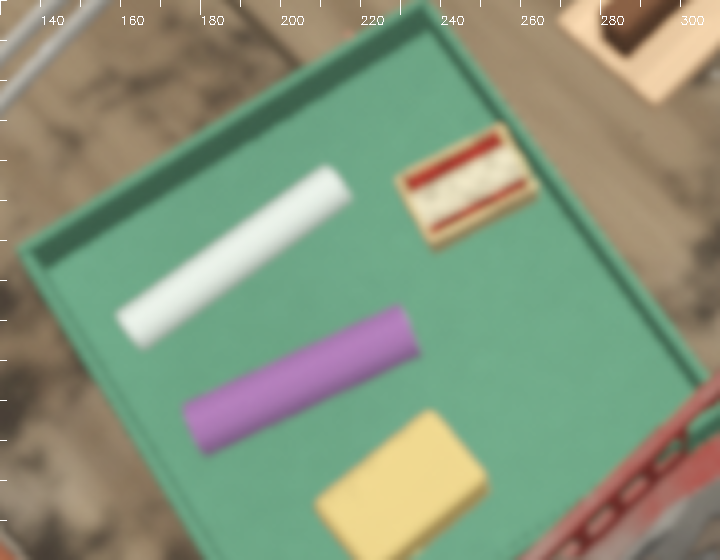

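Run:
```python
from h import *
np.set_printoptions(precision=4,suppress=True)
S=load("scene0.npz");T=load("top0.npz")
def b(p,x0,y0): return (p[0]/4-0.375+x0,p[1]/4-0.375+y0)
tb=lambda *p:b(p,170,210); sb=lambda *p:b(p,260,130); tt=lambda *p:b(p,355,180); st=lambda *p:b(p,130,235)
def t(n,a,c): 
    P,e=tri(T,a,S,c); print(n,P,'gap',round(e,4)); return P
t('purple c',tt(305,283),st(303,381))
t('purple endL',tt(216,257),st(411,330)); t('purple endR',tt(394,309),st(194.5,431))
print('board')
A=t('out +x',tb(256,133),sb(490,178));B=t('out -x',tb(258,249),sb(393,107));C=t('tail +x',tb(713,104),sb(137,524));D=t('tail -x',tb(720,219),sb(38,437))
t('handle top',tb(661.5,160),sb(130,407))
t('pointer',tb(56,118),sb(655,67))
o=(A+B)/2;ta=(C+D)/2;print('outer',o,'tail',ta,np.linalg.norm(o-ta),np.linalg.norm(A-B),np.linalg.norm(C-D))
# stand corners top
print('stand')
E1=t('o+x',tb(357,91),sb(449,291));F1=t('i+x',tb(584,82),sb(270,463));G1=t('o-x',tb(363,281),sb(292,167));H1=t('i-x',tb(591,271),sb(117,333))
# color depth fits
hsv=lambda s:cv2.cvtColor(s["pixels"],cv2.COLOR_BGR2HSV)
for nm,s in(('T',T),('S',S)):
    h=hsv(s); m=cv2.inRange(h,(140,60,60),(160,255,255)); 
    n,l,st_,c=cv2.connectedComponentsWithStats(m); k=1+st_[1:,4].argmax(); print(nm,'purple',st_[k],c[k])
    vv,uu=np.where(l==k); P=np.array([bydepth(s,u,v) for u,v in zip(uu,vv)]); P=P[(P[:,2]>.008)]
    xy=P[:,:2]-P[:,:2].mean(0); w,V=np.linalg.eigh(xy.T@xy); d=V[:,1]; pr=xy@d
    print(P.mean(0),'zmax',np.percentile(P[:,2],98),'mid',P[:,:2].mean(0)+d*(pr.max()+pr.min())/2,'len',np.ptp(pr),'dir',d,np.ptp(xy@V[:,0]))
    # wood top plane
    e=None
for n,p in(('T hand',(335,250)),('T wood',(310,250)),('T wood2',(262,256)),('T tail',(347,250)),('T stand',(290,238)),('T arrow',(184,237)),('T ball',(180,224))): print(n,bydepth(T,*p))
```

```text
purple c [ 0.5605 -0.0565  0.0151] gap 0.0015
purple endL [ 0.5757 -0.0087  0.015 ] gap 0.0014
purple endR [ 0.5454 -0.1035  0.0163] gap 0.0022
board
out +x [0.5776 0.3656 0.0623] gap 0.0011
out -x [0.517  0.3645 0.0591] gap 0.0007
tail +x [0.5892 0.1271 0.0613] gap 0.0028
tail -x [0.5284 0.125  0.0617] gap 0.0024
handle top [0.5564 0.1558 0.087 ] gap 0.0025
pointer [0.5884 0.4715 0.0565] gap 0.0013
outer [0.5473 0.3651 0.0607] tail [0.5588 0.1261 0.0615] 0.2392921059658662 0.0606863698880893 0.06087441966322062
stand
o+x [0.6011 0.3141 0.049 ] gap 0.0008
i+x [0.6043 0.194  0.0469] gap 0.0016
o-x [0.5008 0.3119 0.0463] gap 0.0021
i-x [0.5047 0.1928 0.0397] gap 0.0033
T purple [408 240  47  22 468] [430.8932 250.094 ]
[ 0.5582 -0.0528  0.0346] zmax 0.032863679698246516 mid [0.5557 0.05  ] len 0.30781853482340005 dir [-0.0245  0.9997] 0.17174509921621026
S purple [177 313  57  34 722] [204.5983 329.518 ]
[ 0.5678 -0.0579  0.0372] zmax 0.03345179984433297 mid [ 0.7297 -0.0632] len 0.3750334562618181 dir [-0.9995  0.0326] 0.10507708770407463
T hand [0.5543 0.155  0.0918]
T wood [0.5588 0.2059 0.0662]
T wood2 [0.5487 0.3062 0.0607]
T tail [0.5536 0.1307 0.0941]
T stand [0.587  0.2478 0.0522]
T arrow [0.5915 0.4688 0.0627]
T ball [0.6118 0.4681 0.1014]
```

Run:
```python
from h import *
np.set_printoptions(precision=4,suppress=True)
T=load("top0.npz");S=load("scene0.npz")
for s in(T,S):
    P=np.array([[*bydepth(s,u,v),u,v] for v in range(0,480,2) for u in range(0,640,2) if s["range_z"][v,u]>0])
    m=(P[:,0]>.05)&(P[:,0]<.68)&(P[:,1]<.65)&(P[:,1]>-.3)&(P[:,2]>.105)&(P[:,2]<.6)
    Q=P[m]
    from collections import defaultdict
    d=defaultdict(list)
    for q in Q: d[(round(q[0],1),round(q[1],1))].append(q[2])
    print({tuple(map(float,k)):round(max(v),3) for k,v in d.items()})
for p in[(309,188),(443,180)]: print('saddle mid',atz(T,p[0]/4-.375+170,p[1]/4-.375+210,.07))
from rig import r
for pos,phi in[((.5605,-.0565,.15),-.309),((.5605,-.0565,.0085),-.309),((.5503,.3032,.2),.048),((.5503,.3032,.076),.048),((.5574,.1554,.068),.048),((.5535,.262,.068),.03)]:
    print(pos,r.inverse_kinematics(list(pos),[0,np.cos(phi/2),np.sin(phi/2),0]))
```

```text
{(0.7, 0.6): np.float64(0.108), (0.7, 0.5): np.float64(0.105), (0.7, 0.4): np.float64(0.105), (0.5, 0.5): np.float64(0.106), (0.5, 0.4): np.float64(0.106), (0.4, 0.4): np.float64(0.126), (0.4, 0.5): np.float64(0.125), (0.4, -0.3): np.float64(0.123), (0.3, 0.4): np.float64(0.126), (0.3, 0.5): np.float64(0.125), (0.2, 0.4): np.float64(0.108), (0.2, 0.6): np.float64(0.301)}
{(0.3, 0.5): np.float64(0.126), (0.4, 0.5): np.float64(0.126), (0.2, 0.4): np.float64(0.107), (0.3, 0.4): np.float64(0.126), (0.1, 0.0): np.float64(0.217), (0.4, 0.4): np.float64(0.127), (0.5, 0.5): np.float64(0.111), (0.1, -0.1): np.float64(0.193), (0.5, 0.4): np.float64(0.108), (0.7, 0.6): np.float64(0.107), (0.7, 0.5): np.float64(0.106), (0.7, 0.4): np.float64(0.106), (0.4, -0.3): np.float64(0.123)}
saddle mid [0.5468 0.3365 0.07  ]
saddle mid [0.5497 0.2673 0.07  ]
(0.5605, -0.0565, 0.15) [-0.3106  0.4741  1.3915 -0.      1.2761 -0.0016]
(0.5605, -0.0565, 0.0085) [-0.3106  0.6564  1.543  -0.      0.9422 -0.0016]
(0.5503, 0.3032, 0.2) [ 0.3155  0.5411  1.1164 -0.      1.4841  0.2675]
(0.5503, 0.3032, 0.076) [ 0.3155  0.6549  1.2848 -0.      1.2019  0.2675]
(0.5574, 0.1554, 0.068) [ 0.0674  0.5925  1.4461 -0.      1.1029  0.0194]
(0.5535, 0.262, 0.068) [ 0.249   0.6407  1.3432 -0.      1.1577  0.219 ]
```

Things that could be mistaken for the wanted bar (top view):
- purple bar in the tray, (431,250)
- turquoise bar on the table, (271,189), the look-alike
- white bar in the tray, (425,281)

The crop shows the one at (431,250) is purple, in the tray, and about 99.5 mm long, so I'll take that one. Now the grasp.

```bash
cat >> h.py <<'E'
def dn(phi): return [0,float(np.cos(phi/2)),float(np.sin(phi/2)),0]
E
python3 - <<'E'
from rig import r
from h import *
np.set_printoptions(precision=4,suppress=True)
r.reach([.5605,-.0565,.18],dn(-.309)); print(r.current_clock())
r.command_gripper(.5); print('w',r.current_width(),r.current_ft_force())
s=r.snapshot("top"); cv2.imwrite("pics/t1.png",s["pixels"])
print('touch',r.line_to([.5605,-.0565,.030],.15,threshold=6),r.current_ee_pos(),r.current_ft_force())
print('touch',r.line_to([.5605,-.0565,.0095],.05,threshold=6),r.current_ee_pos(),r.current_ft_force())
print(r.current_clock())
E
```

```text
2.6333
w 0.5010512706443814 [-0.7749  0.3635 -0.553 ]
touch False [ 0.561  -0.0566  0.0308] [-0.1346 -0.6431  0.3624]
touch False [ 0.5605 -0.0565  0.0093] [ 0.1133 -0.1286 -0.5082]
4.8833
```

Run:
```python
from rig import r
from h import *
s=r.snapshot("scene"); c=s["pixels"][200:440,80:400]; cv2.imwrite("pics/s1.png",cv2.resize(c,None,fx=2,fy=2))
```

```text
(no output)
```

View pics/s1.png

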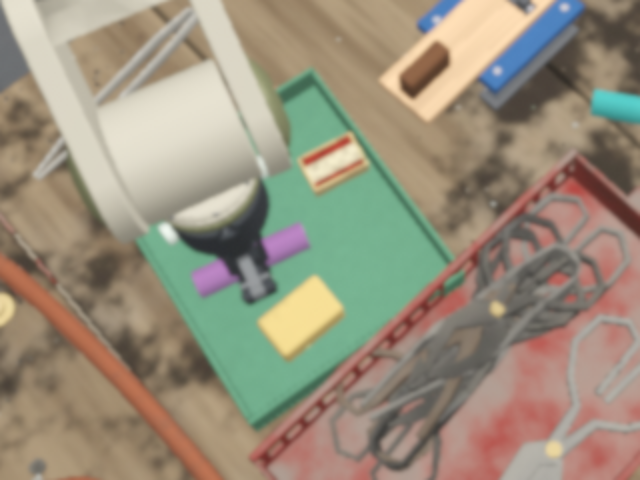

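The crop shows the fingers straddling the purple bar near its middle (crop (250,262)), clear of the wax block. Closing and lifting.

Run:
```python
from rig import r
from h import *
np.set_printoptions(precision=4,suppress=True)
r.command_gripper(0.0); print('w',r.current_width(),r.current_ft_force(),r.current_ee_pos())
r.line_to([.5605,-.0565,.19],.15); print('w',r.current_width(),r.current_ft_force(),r.current_ee_pos())
r.reach([.5493,.3025,.19],dn(.0455)); 
s=r.snapshot("scene"); np.savez("s2.npz",**s); cv2.imwrite("pics/s2.png",cv2.resize(s["pixels"][60:300,200:520],None,fx=2,fy=2))
s=r.snapshot("top"); np.savez("t2.npz",**s); cv2.imwrite("pics/t2.png",cv2.resize(s["pixels"][180:320,170:370],None,fx=3,fy=3))
print(r.current_clock(),r.current_width(),r.current_ft_force())
```

```text
w 0.26937097206155886 [0.7485 0.5917 4.5216] [ 0.5608 -0.0566  0.01  ]
w 0.2688582278238395 [-0.5676  0.9451 -0.8636] [ 0.5601 -0.0564  0.1891]
8.0333 0.2631334915358769 [ 0.2051 -0.7687 -1.3322]
```

View pics/s2.png

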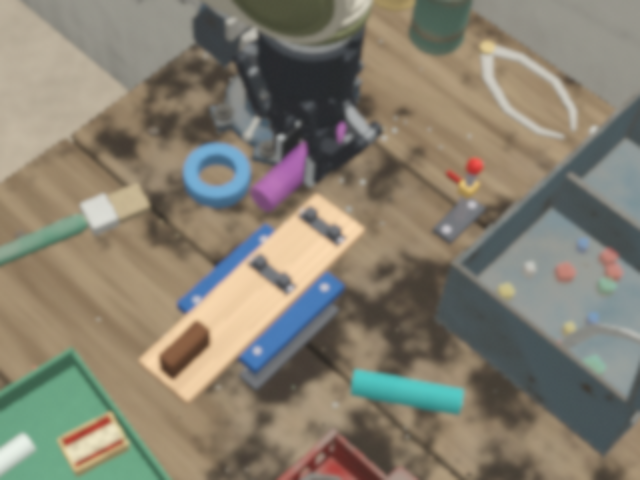

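View pics/t2.png

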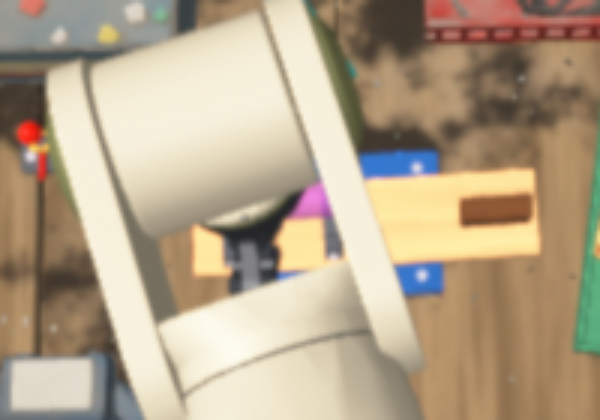

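Run:
```python
from rig import r
from h import *
np.set_printoptions(precision=4,suppress=True)
print(r.current_width(),r.current_ee_pos())
s=r.snapshot("scene"); 
for s in (load("s2.npz"),s):
    h=cv2.cvtColor(s["pixels"],cv2.COLOR_BGR2HSV); m=cv2.inRange(h,(140,60,60),(160,255,255)); m=cv2.erode(m,np.ones((3,3)))
    vv,uu=np.where(m>0); P=np.array([bydepth(s,u,v) for u,v in zip(uu,vv)])
    P=P[np.abs(P[:,1]-.3)<.08]; P=P[P[:,2]>.1]; print(len(P))
    for a in np.arange(.24,.37,.01):
        k=(P[:,1]>=a)&(P[:,1]<a+.01)
        if k.sum()>3: print(round(a,2),k.sum(),'zmax',np.percentile(P[k,2],95),'x',P[k,0].min(),P[k,0].max(), 'zmin',P[k,2].min())
cv2.imwrite("pics/s3.png",cv2.resize(s["pixels"][110:180,300:410],None,fx=7,fy=7,interpolation=cv2.INTER_CUBIC))
print(r.current_clock())
```

```text
0.2631334915358769 [0.5499 0.3013 0.19  ]
385
0.25 81 zmax 0.21133944157509166 x 0.5449381798148074 0.5627068702847554 zmin 0.1949087684286519
0.26 70 zmax 0.21138289979730554 x 0.544880941995199 0.5629263711302741 zmin 0.20109700429301947
0.27 71 zmax 0.21237835941718175 x 0.544162098485113 0.5626679658265874 zmin 0.20104826710898882
0.28 69 zmax 0.2123495168363808 x 0.5428138898409618 0.5619154765274686 zmin 0.1959377409664702
0.29 52 zmax 0.21292770058980978 x 0.5405355632186137 0.5632041247268674 zmin 0.2035698051125957
0.3 25 zmax 0.211637119692983 x 0.5400214656440703 0.5515962082910205 zmin 0.20702654311297564
0.33 4 zmax 0.20912566106303623 x 0.5548701136268757 0.5585878684867686 zmin 0.2059347478567335
0.34 12 zmax 0.2109755933574714 x 0.551181310470888 0.5562020668680179 zmin 0.20673014480584218
386
0.25 84 zmax 0.2120225844918422 x 0.5453436551439323 0.5627505229160051 zmin 0.1948059347630806
0.26 66 zmax 0.21154037323782499 x 0.5448543488294559 0.5624912508758072 zmin 0.19922290290269618
0.27 74 zmax 0.21202422680105742 x 0.5433340612875244 0.5626845800287679 zmin 0.1990456253512537
0.28 70 zmax 0.21209207372673117 x 0.5431380794917413 0.5621233825108533 zmin 0.1972326704490316
0.29 49 zmax 0.21201500356061168 x 0.540973404617815 0.5635967712002589 zmin 0.20364642415039735
0.3 26 zmax 0.2134546273563177 x 0.5407809006204554 0.5515485048049055 zmin 0.20603859504500854
0.34 12 zmax 0.21041140347614778 x 0.5497856867613382 0.5565030508407278 zmin 0.20528110321728577
8.0833
```

View pics/s3.png

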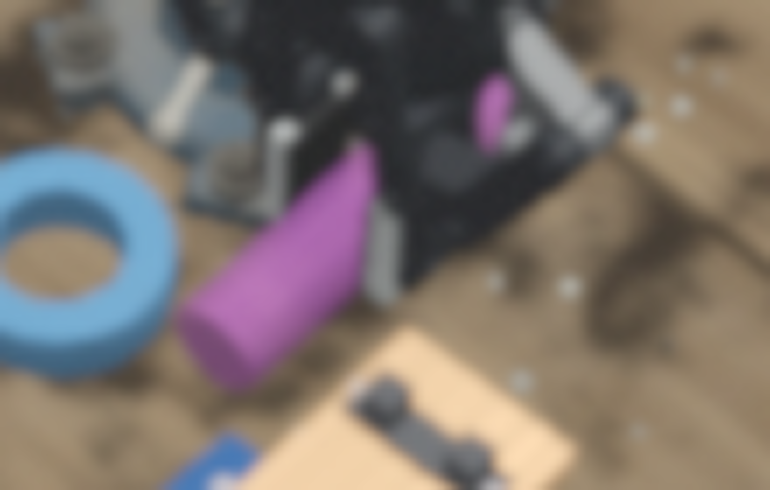

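Run:
```python
from rig import r
from h import *
np.set_printoptions(precision=4,suppress=True)
print(r.line_to([.5493,.3025,.088],.12,threshold=12),r.current_ee_pos(),r.current_ft_force())
t=r.line_to([.5493,.3025,.072],.03,threshold=5)
print(t,r.current_ee_pos(),r.current_ft_force(),r.current_clock())
```

```text
False [0.5498 0.3026 0.0889] [ 0.9033  1.     -1.3826]
True [0.5501 0.3026 0.0777] [2.3379 0.5033 1.4096] 9.4917
```

Run:
```python
from rig import r
from h import *
np.set_printoptions(precision=4,suppress=True)
print(r.current_ft_force())
t=r.line_to([.5501,.3026,.0755],.03,threshold=8)
print(t,r.current_ee_pos(),r.current_ft_force(),r.current_clock())
s=r.snapshot("scene"); cv2.imwrite("pics/s4.png",cv2.resize(s["pixels"][120:240,260:420],None,fx=5,fy=5,interpolation=cv2.INTER_CUBIC))
```

```text
[2.3379 0.5033 1.4096]
False [0.5512 0.3028 0.0764] [ 2.4059 -0.0703  5.4912] 9.7417
```

View pics/s4.png

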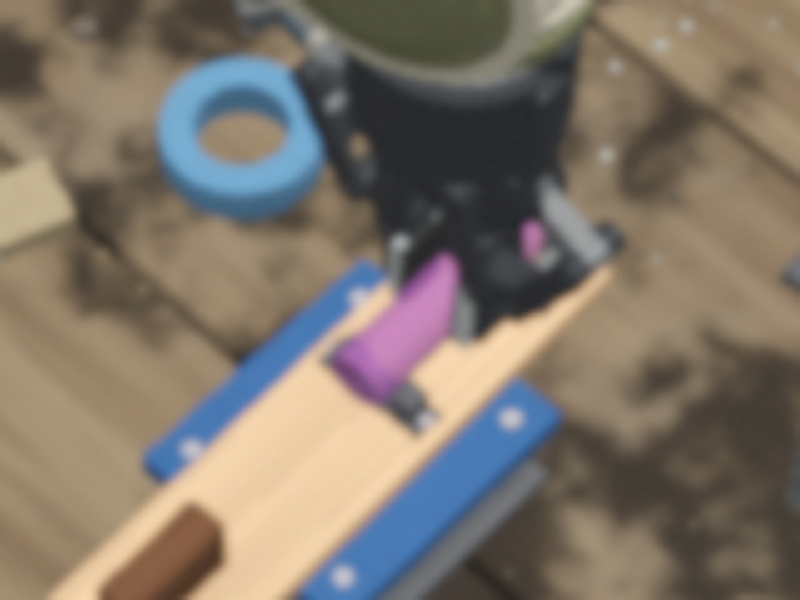

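Run:
```python
from rig import r
from h import *
np.set_printoptions(precision=4,suppress=True)
r.command_gripper(.5); print(r.current_width(),r.current_ee_pos(),r.current_ft_force())
p=r.current_ee_pos()
r.line_to([float(p[0]),float(p[1]),.17],.12)
r.reach([.5570,.1555,.17],dn(.048)); print(r.current_clock())
for n in("scene","top"):
    s=r.snapshot(n); np.savez(n+"5.npz",**s)
    a=s["pixels"][120:240,260:420] if n=="scene" else s["pixels"][205:295,170:360]
    cv2.imwrite(f"pics/{n}5.png",cv2.resize(a,None,fx=5 if n=="scene" else 4,fy=5 if n=="scene" else 4,interpolation=cv2.INTER_CUBIC))
```

```text
0.49919431825421073 [0.5498 0.3026 0.0751] [-0.5625 -0.3334 -0.6286]
11.7
```

View pics/scene5.png

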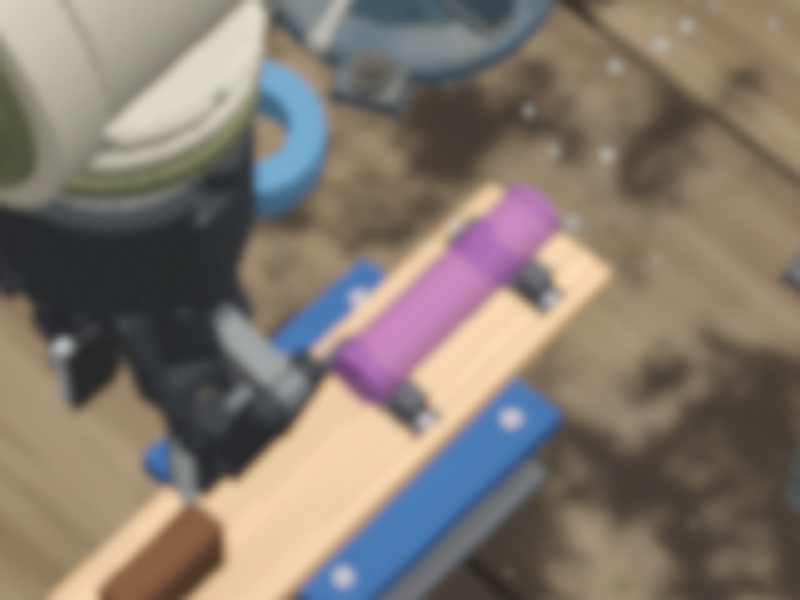

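View pics/top5.png

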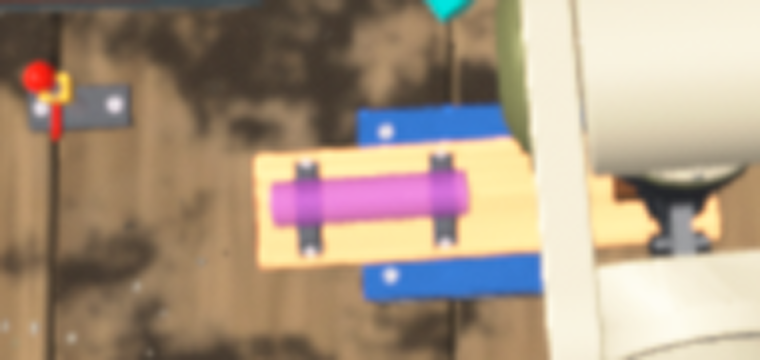

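The bar sits in both saddles: its ends in the top crop are at (275,203) and (465,190), with cheeks visible beside it. The board hasn't moved. Next I'll grip the handle.

Run:
```python
from rig import r
from h import *
np.set_printoptions(precision=4,suppress=True)
x,y=.5570,.1555
print(r.line_to([x,y,.100],.12,threshold=10),r.line_to([x,y,.0675],.05,threshold=6),r.current_ee_pos(),r.current_ft_force())
r.command_gripper(0.0); print('w',r.current_width(),r.current_ee_pos(),r.current_ft_force(),r.current_ft_torque())
p=r.current_ee_pos()
r.line_to([x,y,.0667],.02); print(r.current_ee_pos(),r.current_ft_force(),r.current_ft_torque(),r.current_clock())
```

```text
False False [0.5572 0.1555 0.0677] [-0.9475  0.8409 -0.0348]
w 0.19223268250150083 [0.5574 0.1555 0.068 ] [0.9222 0.6246 3.0426] [ 0.0214 -0.0901 -0.0203]
[0.5574 0.1555 0.0679] [-2.1985 -1.3965 11.3064] [-0.0307  0.3638  0.0059] 13.925
```

Run:
```python
from rig import r
from h import *
np.set_printoptions(precision=4,suppress=True)
x,y=.5570,.1555; d=np.array([-.030,.9995])
for L in(.03,.07,.10):
    r.line_to([float(x+d[0]*L),float(y+d[1]*L),.0670],.05)
    print(L,r.current_ee_pos(),r.current_ft_force(),r.current_ft_torque(),r.current_width(),r.current_clock())
for n in("scene","top"):
    s=r.snapshot(n); np.savez(n+"6.npz",**s)
    (x0,y0,w,h,k)=(260,100,200,140,4) if n=="scene" else (160,205,160,90,5)
    c=cv2.resize(s["pixels"][y0:y0+h,x0:x0+w],None,fx=k,fy=k,interpolation=cv2.INTER_CUBIC); cv2.imwrite(f"pics/{n}6.png",c)
```

```text
0.03 [0.5568 0.1851 0.068 ] [ 0.7759 -2.3977  8.3148] [-0.4311  0.0587  0.0732] 0.1960129284542952 14.675
0.07 [0.5556 0.2249 0.0681] [-0.5938 -3.2239  7.0346] [-0.648   0.1118  0.0965] 0.1991467481792138 15.625
0.1 [0.5547 0.255  0.068 ] [ 0.8623 -3.539   7.9788] [-0.5097  0.0853  0.0307] 0.1951293323735888 16.375
```

View pics/scene6.png

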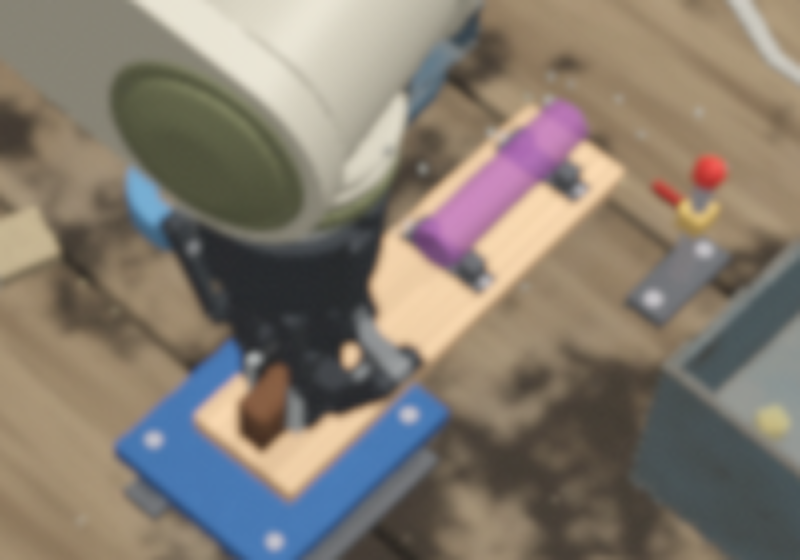

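View pics/top6.png

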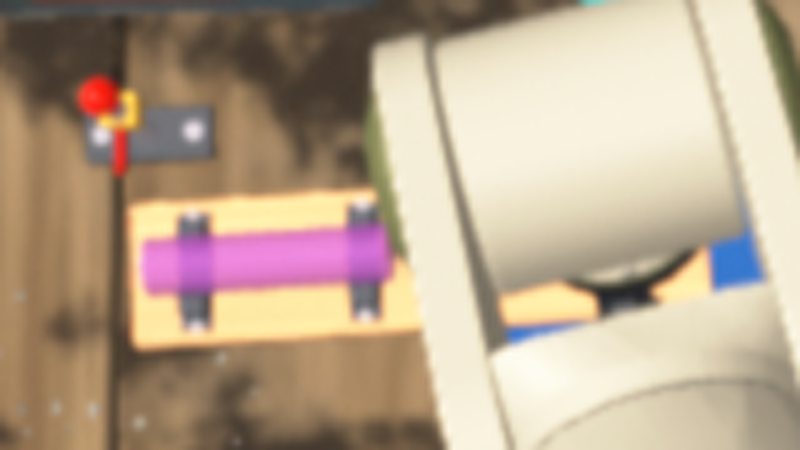

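Run:
```python
from h import *
np.set_printoptions(precision=4,suppress=True)
S=load("scene6.npz");T=load("top6.npz")
k=lambda p,x0,y0,k:(p[0]/k-.5+.5/k+x0,p[1]/k-.5+.5/k+y0)
tp=lambda *p:k(p,160,205,5); sp=lambda *p:k(p,260,100,4)
A,e=tri(T,tp(128,204),S,sp(626,171)); print('corner+x',A,e)
P,e=tri(T,tp(120,172),S,sp(657,187)); print('pointer',P,e)
print('T at z:',atz(T,*tp(128,204),.062),atz(T,*tp(133,351),.062),atz(T,*tp(120,172),.061))
print('S at z:',atz(S,*sp(626,171),.062))
for s,x0,y0,w,h,n in((T,175,225,35,60,'t7'),(S,375,115,70,60,'s7')):
    cv2.imwrite(f"pics/{n}.png",cv2.resize(s["pixels"][y0:y0+h,x0:x0+w],None,fx=10,fy=10,interpolation=cv2.INTER_CUBIC))
```

```text
corner+x [0.5741 0.4666 0.0604] 0.000404445492546763
pointer [0.5889 0.4719 0.0565] 0.002016361533657264
T at z: [0.5738 0.4661 0.062 ] [0.5123 0.4628 0.062 ] [0.5875 0.47   0.061 ]
S at z: [0.5748 0.4658 0.062 ]
```

View pics/t7.png

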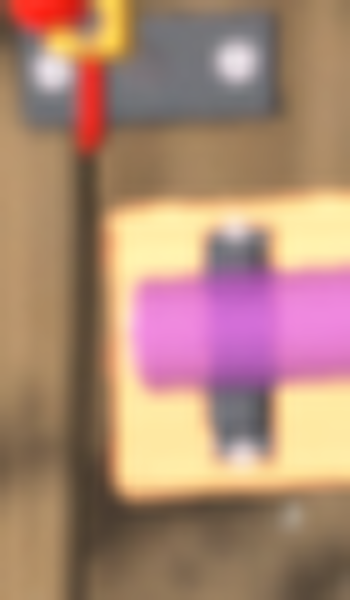

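View pics/s7.png

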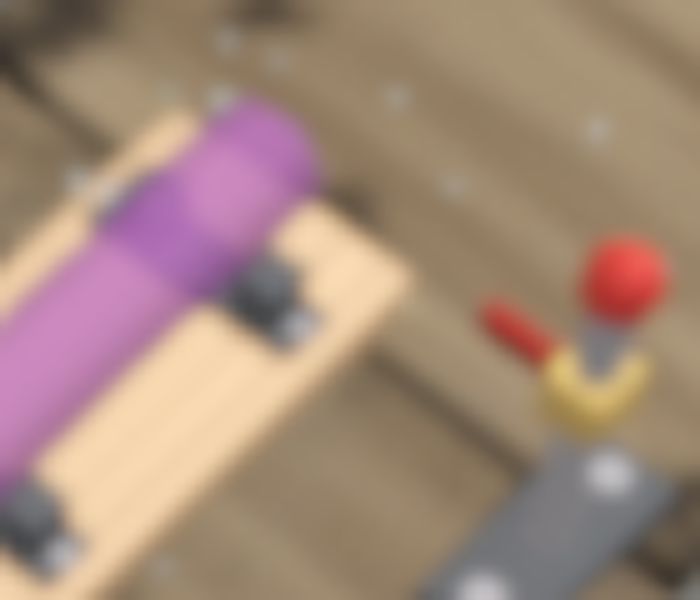

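Run:
```python
from h import *
np.set_printoptions(precision=4,suppress=True)
S=load("scene6.npz");T=load("top6.npz")
n=np.array([-.030,.9995,0]);n2=np.array([-.048,.9988,0])
k=lambda p,x0,y0:(p[0]/10-.45+x0,p[1]/10-.45+y0)
t=lambda *p:k(p,175,225); s=lambda *p:k(p,375,115)
for nm,pt in(('T',[(T,t(107,208),.062),(T,t(116,499),.062),(T,t(90,152),.060)]),('S',[(S,s(412,277),.062),(S,s(412,277),.062),(S,s(487,314),.060)])):
    A,B,P=[atz(c,*p,z) for c,p,z in pt]
    print(nm,A,B,P,'pointer-corner along y',(P-A)@n,'mid',(P-(A+B)/2)@n, 'boarddir',(P-(A+B)/2)@n2)
# stand yaw from initial known stand-corner estimates, and pointer base depth edges
print(tri(T,t(90,152),S,s(487,314)),tri(T,t(107,208),S,s(412,277)))
```

```text
T [0.5739 0.466  0.062 ] [0.513  0.4629 0.062 ] [0.5861 0.4703 0.06  ] pointer-corner along y 0.003906489553204718 mid 0.004555958576409689 boarddir 0.003783931055367005
S [0.5741 0.4655 0.062 ] [0.5741 0.4655 0.062 ] [0.5892 0.4704 0.06  ] pointer-corner along y 0.004434308387483796 mid 0.004434308387483796 boarddir 0.004159787743204372
(array([0.5873, 0.472 , 0.0562]), np.float64(0.001955456509981446)) (array([0.5739, 0.4661, 0.0613]), np.float64(0.00021506499000455628))
```

Run:
```python
from rig import r
from h import *
np.set_printoptions(precision=4,suppress=True)
x,y=.5570,.1555; d=np.array([-.030,.9995]); L=.1049
r.line_to([float(x+d[0]*L),float(y+d[1]*L),.0670],.02); r.dwell(.5)
print(L,r.current_ee_pos(),r.current_ft_force(),r.current_ft_torque(),r.current_width(),r.current_clock())
for n,(x0,y0,w,h) in (("scene",(375,105,70,60)),("top",(165,225,70,55))):
    s=r.snapshot(n); np.savez(n+"8.npz",**s)
    cv2.imwrite(f"pics/{n}8.png",cv2.resize(s["pixels"][y0:y0+h,x0:x0+w],None,fx=10,fy=10,interpolation=cv2.INTER_CUBIC))
    cv2.imwrite(f"pics/{n}8f.png",s["pixels"])
```

```text
0.1049 [0.5546 0.2595 0.0681] [-0.0627 -5.8233  7.8975] [-0.7922  0.0628  0.0475] 0.19548352207857825 17.3667
```

View pics/top8.png

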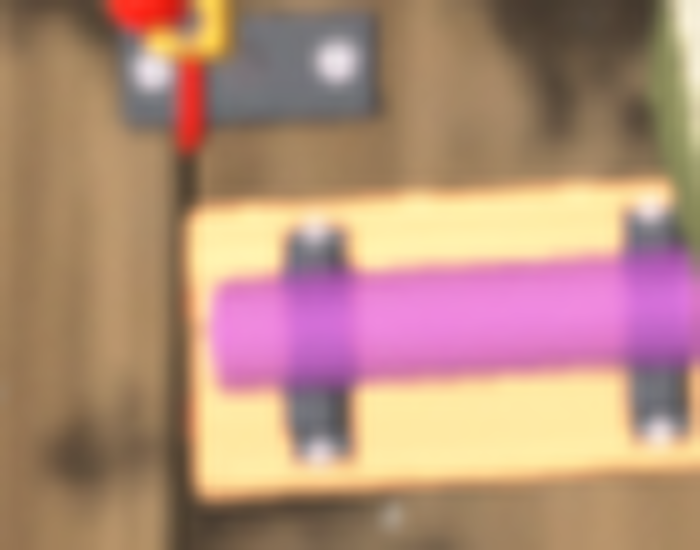

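View pics/scene8.png

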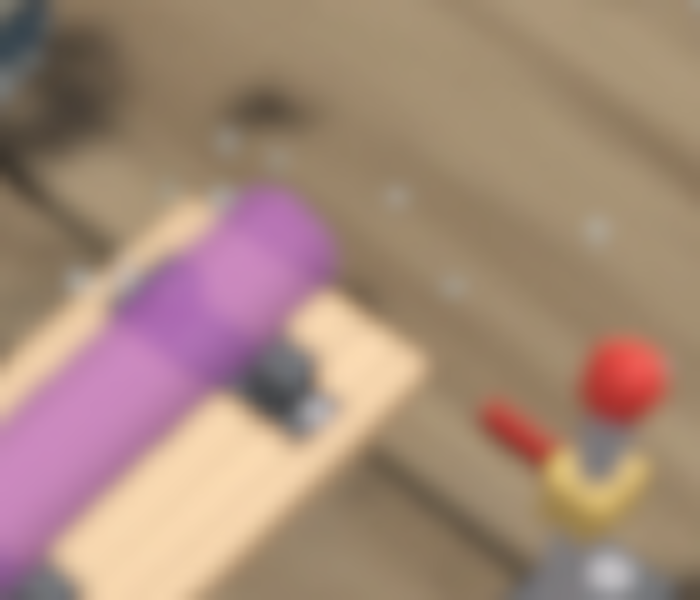

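View pics/scene8f.png

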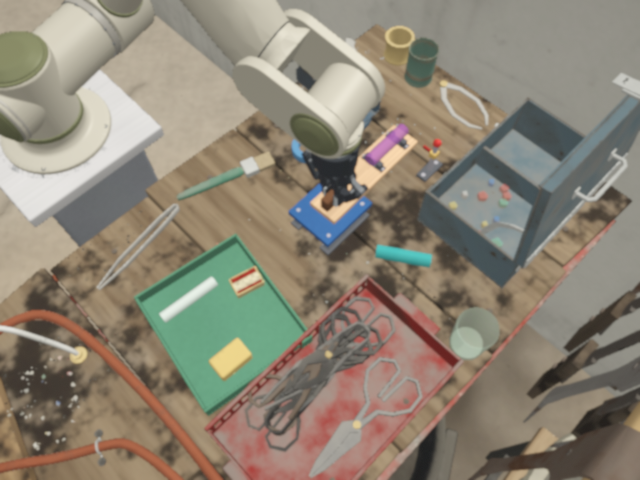

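Run:
```python
from h import *
np.set_printoptions(precision=4,suppress=True)
S=load("scene8.npz");T=load("top8.npz")
k=lambda p,x0,y0:(p[0]/10-.45+x0,p[1]/10-.45+y0)
t=lambda *p:k(p,165,225); s=lambda *p:k(p,375,105)
n=np.array([-.030,.9995,0])
A,B,P=atz(T,*t(187,211),.062),atz(T,*t(196,500),.062),atz(T,*t(190,152),.060)
print(A,B,P,(P-A)@n,(P-(A+B)/2)@n)
A,P=atz(S,*s(428,361),.062),atz(S,*s(487,414),.060); print(A,P,(P-A)@n)
print(tri(T,t(187,211),S,s(428,361)),tri(T,t(190,152),S,s(487,414)))
# depth / flatness along board
for p in [(195,240),(200,272),(215,243)]: print('T board depth',bydepth(T,*p))
for y in (228,236,244,252,258,262,268,273):
    print(y,[ [int(c) for c in T["pixels"][y,x]] for x in range(180,190)][2:8]) if y in(236,) else None
g=T["pixels"].astype(float)
for y in (249,252,268,271): print(y,g[y,178:192,0].astype(int)) 
print('ptr',g[232:240,178:190,2].astype(int)-g[232:240,178:190,1].astype(int))
```

```text
[0.5733 0.4701 0.062 ] [0.5128 0.467  0.062 ] [0.5861 0.4703 0.06  ] -0.0002589723999720597 0.00041054178782395917
[0.5738 0.4705 0.062 ] [0.5892 0.4704 0.06  ] -0.0005941703616596623
(array([0.5735, 0.4705, 0.0617]), np.float64(0.0005924986035046327)) (array([0.5873, 0.472 , 0.0562]), np.float64(0.001955456509981446))
T board depth [0.5947 0.4595 0.0002]
T board depth [0.5174 0.434  0.0636]
T board depth [0.587  0.4151 0.0015]
236 [[96, 93, 161], [55, 58, 220], [38, 45, 219], [69, 68, 148], [99, 97, 108], [107, 106, 107]]
249 [105 104 102  92  77  97 143 166 171 171 172 172 172 171]
252 [103 102 100  89  75  92 139 166 171 173 173 172 172 170]
268 [ 77  80  81  70  57  64 104 149 161 161 162 160 161 161]
271 [ 77  81  81  69  54  57 100 150 164 164 166 167 167 166]
ptr [[  6  10   8  16  53 149 169  74  12   7   6   7]
 [  4   8   9  13  58 155 171  74   8   2   3   4]
 [  0   1   2   8  62 158 173  75   6  -1   0  -1]
 [  0  -2  -2   8  64 159 173  76   7  -3  -2  -2]
 [  3   2   0  10  68 162 174  80  11   1   1   3]
 [ 14  12  12  20  76 166 170  83  22  15  15  17]
 [ 26  25  25  30  77 158 153  74  33  28  27  27]
 [ 32  32  32  33  64 126 111  55  33  31  31  31]]
```

Run:
```python
from rig import r
print(r.current_width(),r.current_ft_force(),r.current_clock())
r.finish_job()
```

```text
0.19814911771542673 [ 0.0642234  -4.91501456  8.10052462] 17.4667
the job is handed in; nothing more can be done
```

The job is done and handed in at about 17.5 s. The purple bar lies released in both saddles, and the board's outer end is level with the red pointer. The gripper still holds the handle. I took no picture after handing in.

**Bar:** I picked it from the tray and lowered it until it touched the saddles, about 2 mm above the expected height. It was fully seated at 5.5 N, and then I let go. Pictures from both cameras showed it lying lengthways in both saddles, and it was still there after the slide.

**Slide:** I gripped the handle with about 8 N of downward push and slid the board about 105 mm along the stand's y axis. The gripper height stayed at 68 mm. The triangulated corner of the outer end was 61.7 mm high against a nominal 62 mm, so there was no sign of tipping.

**Final alignment:**

| Check | Outer end against the pointer |
|---|---|
| Top view, middle of the end | about 0.4 mm short |
| Scene view, +x corner only | about 0.6 mm past |
| Two-view triangulation | about 1.5 mm short |

- **Disagreement:** the triangulated pointer tip came out about 2 mm too low in height with a 2 mm gap between rays, so I trusted the single views at known height.
- **Overhang:** about 156 mm, within the 135–160 mm expected.
- **Board angle:** about 1° off the stand's axis, much as at the start. I did not straighten it.
- **Tray:** in the last scene picture the white bar, wax block and matchbox were still there.

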